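# Snap the dowel tub's lid shut

### The job

The lid has only been laid on the tub of dowels, and all four of its corners have sprung up. Press down on each corner in turn with your fingertips until it clicks and stays down, so that the dowels keep dry and clean. Only press: do not pick up the lid or the tub, keep the tub about where it stands, leave the other things on the table alone, and take your hand away at the end.

Things in the scene. Friction and masses are not known exactly. Their poses are not given: they have to be found in the camera images.
- tub: clear plastic tub filled with wooden dowels, about 0.85 kg, standing loose on the table; body 148 x 108 mm at the rim, 58 mm high; origin at the centre of its underside, x along its length, y across, z up
- lid_mid (a point): middle of the top of the grey snap-fit lid (160 x 120 mm, 2.5 mm thick, loose, its lip already in the tub's mouth); 60.5 mm above the table; x along the length. The stiff middle panel lies on the rim already
- pad_a (a point): centre of the top of the thumb pad (round, 15 mm across, raised 2.5 mm) on the lid's corner section at the tub's +x +y corner. The section is the triangle cut off by a film hinge 46 mm from the corner along both edges; the pad's centre is 16.5 mm out from that hinge. Sprung up, this point lies about 67 mm above the table and the section slopes up to its tip; shut, it lies 63 mm above the table and about 2 mm farther outwards
- corner_a (a joint): angle of the corner section that carries pad_a, rad: 0 = sprung up (as found), about 0.22 to 0.26 = clipped shut with the section flat. Pressing the pad down raises it; the section springs back to 0 on release unless its clip has snapped under the tub's catch bar, which happens on the way, at about 0.16; the rim stops the section at 0.26. Pressing takes about 5 to 10 N, straight down, at the pad, 4 mm of travel
- pad_b (a point): centre of the top of the thumb pad (round, 15 mm across, raised 2.5 mm) on the lid's corner section at the tub's -x +y corner. The section is the triangle cut off by a film hinge 46 mm from the corner along both edges; the pad's centre is 16.5 mm out from that hinge. Sprung up, this point lies about 67 mm above the table and the section slopes up to its tip; shut, it lies 63 mm above the table and about 2 mm farther outwards
- corner_b (a joint): angle of the corner section that carries pad_b, rad: 0 = sprung up (as found), about 0.22 to 0.26 = clipped shut with the section flat. Pressing the pad down raises it; the section springs back to 0 on release unless its clip has snapped under the tub's catch bar, which happens on the way, at about 0.16; the rim stops the section at 0.26. Pressing takes about 5 to 10 N, straight down, at the pad, 4 mm of travel
- pad_c (a point): centre of the top of the thumb pad (round, 15 mm across, raised 2.5 mm) on the lid's corner section at the tub's -x -y corner. The section is the triangle cut off by a film hinge 46 mm from the corner along both edges; the pad's centre is 16.5 mm out from that hinge. Sprung up, this point lies about 67 mm above the table and the section slopes up to its tip; shut, it lies 63 mm above the table and about 2 mm farther outwards
- corner_c (a joint): angle of the corner section that carries pad_c, rad: 0 = sprung up (as found), about 0.22 to 0.26 = clipped shut with the section flat. Pressing the pad down raises it; the section springs back to 0 on release unless its clip has snapped under the tub's catch bar, which happens on the way, at about 0.16; the rim stops the section at 0.26. Pressing takes about 5 to 10 N, straight down, at the pad, 4 mm of travel
- pad_d (a point): centre of the top of the thumb pad (round, 15 mm across, raised 2.5 mm) on the lid's corner section at the tub's +x -y corner. The section is the triangle cut off by a film hinge 46 mm from the corner along both edges; the pad's centre is 16.5 mm out from that hinge. Sprung up, this point lies about 67 mm above the table and the section slopes up to its tip; shut, it lies 63 mm above the table and about 2 mm farther outwards
- corner_d (a joint): angle of the corner section that carries pad_d, rad: 0 = sprung up (as found), about 0.22 to 0.26 = clipped shut with the section flat. Pressing the pad down raises it; the section springs back to 0 on release unless its clip has snapped under the tub's catch bar, which happens on the way, at about 0.16; the rim stops the section at 0.26. Pressing takes about 5 to 10 N, straight down, at the pad, 4 mm of travel
- feed_wheel: spare black wheel, 45 mm across, 24 mm high, lying flat beside the tub; a bystander; origin at the centre of its underside
- crayon: lumber crayon 82 x 10 x 11 mm lying beside the tub; a bystander; origin at the centre of its underside
- marker: capped felt pen 135 mm long, 16 mm thick, lying in front of the tub; a bystander; origin at the centre of its underside
- tape_measure: tape measure, 75 x 36 mm, 60 mm high, standing on the right-hand table; a bystander; origin at the centre of its underside
- nail_box: small flat box of pins, 64 x 30 x 18 mm, behind the tub; a bystander; origin at the centre of its underside
- fluid_bottle: small square oil bottle, 104 mm high, behind the tub; a bystander; origin at the centre of its underside
There are look-alikes about, which are no part of the job. What is shaped like the tub but green is not meant.

How it is judged:
By the outcome, as a careful person would: the job done as asked, in the order asked, and still so for the second after the job is handed in, with the robot touching nothing.
It also fails if it takes over 40 s, if anything falls off the work surface, if the arm or the gripper's body presses on something with over 40 N, if the wrist force passes 120 N, or if a joint passes its speed limit or range.

### The arm

A 7-joint arm with a two-finger parallel gripper is mounted at the origin on a cart in front of the work surface, level with it; the furniture and walls round the work are solid. World frame = base frame: x ahead of the robot, y to its left, z up, the work surface at z = 0. Lengths are in m, angles in degrees, forces in N, time in s.
With the tool pointing down it reaches from about 0.35 to 0.9 m from the base axis. Payload 8.1 kg.
Tool frame: the origin (TCP) lies at the very end of the fingers, on their centre line; the grasp point (between the pads) lies 19 mm behind it; y points along the fingers, x is the direction in which the jaws open and shut, and the axes are right-handed (so a half turn about y gives the same grasp; the last joint's range is limited). The gripper opens to 92 mm and grips with 3 to 60 N. Pads are 19 mm wide; open, the fingers measure 130 mm over their backs; the gripper's body (75 mm by 190 mm) begins 47 mm behind the grasp point.
Start: joints at [71.184, 24.895, 1.432, 90.138, -0.665, 64.973, -4.303], TCP at [0.14, -0.609, 0.227] pointing down, gripper open.
Joint ranges: [-149.89, 149.89], [-25.12, 119.58], [-72.63, 75.52], [4.76, 147.25], [-75.54, 255.54], [6.69, 114.76], [-157.13, 157.13]. Speed limits (degrees/s): [127.2, 127.2, 172.46, 172.46, 180, 180, 180].

### API

Orientations are given as [roll, pitch, yaw] about the fixed x, y, z axes, in that order (R = Rz(yaw) Ry(pitch) Rx(roll)).
In Python, from rig import get_state, grab_frame, camera_model, close_job gives the robot as it stands.
- The arm moves only by the tool send_rows, never from a script. Its argument "deltas" is a list of rows, each a list of 4 numbers: the shift along the world's x, y, z in mm, then the turn about the world's z in rad. In form: [[tx, ty, tz, spin], ...]. A call has 1 to 5 rows; each row shifts and turns the commanded pose from where the row before left it; what a row does not reach is not made up. A row lasts 1/12 s, in which the tool goes at most 41.7 mm and 7.16 degrees, less where a joint would pass 70% of its speed; a pose out of reach is approached as far as the arm can. A call with a gripper value outside its range is refused whole. "hand" is the opening in per cent of the stroke, from 0 (shut) to 100 (fully open), set as the call begins (left out, the last holds). The fingers move at their own pace and stop on an object; "grip_force" is the grip in N (left out, the last holds). Time passes only in rows, so rows that do not move let the fingers close. It gives the time, the measured TCP pose, the force and the opening at its end, in the units of the state.
- get_state(): the state, without advancing time (a new reading comes with each control period).
- grab_frame(name): name is "scene" or "side" or "wrist"; returns the picture (480x640x3 uint8, red, green, blue); there is no depth.
- camera_model(name): a dict with "intrinsics" (3x3 intrinsics, pixels), "rvec" (rotation vector, rad) and "tvec" (3), from world to camera coordinates, as OpenCV has them; the wrist camera has in their place "hand_eye" (4x4, takes a point from camera to tool coordinates, whose origin is the TCP and whose axes are the tool frame's). Camera axes: x right, y down, z forward; pixel columns grow to the right and rows downward; lengths in m; the calibration is good to about 2 mm. A picture is of the moment at which its call begins: read the wrist's pose just before it. camera_model takes no time and is no camera call.
- close_job(): hands the job in, once; it reports no verdict.
The state is a dict: "time": time; "qpos": joint angles; "qd": joint speeds; "joint_torque": joint torques, N m; "position": TCP position; "orientation": TCP orientation; "contact_force": force on the tool from outside, world axes, zero at the start; "moment": the same for the moment, N m; "gripper_width": finger opening in m.
Only numpy, scipy, OpenCV 4.12 (cv2) and the standard library are available. Lean on these libraries where they do the work, as an engineer would, in place of code of your own. Each camera call takes 0.05 s, during which the arm holds its last target.

## Working session

There is one attempt and no reset: what is moved stays moved. The work goes in short steps, Python scripts to look and compute and a tool call to move; the robot and the scene stay as the last step left them, time stands still between calls to the robot, and variables do not carry over. Pictures are saved under pics/ and viewed, and the job is handed in when it is done.

Besides the shell and the picture viewer there is one more tool, called after "Request:" as name(argument=value, ...) on one line, values as JSON. send_rows: Moves the arm, as the interface text tells. Its arguments: {"type":"object","properties":{"deltas":{"type":"array","items":{"type":"array","items":{"type":"number"}}},"hand":{"type":"number"},"grip_force":{"type":"number"}},"required":["deltas"]}

```bash
mkdir -p pics; ls; python3 - <<'E'
from rig import *
import cv2
s=get_state();print(s)
for n in("scene","side"):
    cv2.imwrite(f"pics/{n}0.png",grab_frame(n)[:,:,::-1]);print(camera_model(n))
print(camera_model("wrist"))
E
```

```text
pics
{'time': 0.0, 'qpos': array([71.18255889, 24.93727797,  1.43048165, 90.18714254, -0.66532415,
       64.9706937 , -4.30346549]), 'qd': array([ 0.07230347, -0.03122267, -0.0358287 , -0.0654299 , -0.07244539,
        0.05363837,  0.01942688]), 'joint_torque': array([-2.85375072e-04, -6.67874622e+01,  9.84750688e-01, -3.14462829e+01,
       -6.04867330e-02,  4.29584796e-02,  1.86236693e-04]), 'position': array([ 0.13979204, -0.60867526,  0.22594913]), 'orientation': array([-9.00071730e+01,  8.65048021e-02, -7.70656058e+01]), 'contact_force': array([ 0.23926855,  0.16392341, -0.25689601]), 'moment': array([-0.07239151,  0.02086571, -0.00359164]), 'gripper_width': 0.09170379478475262}
{'intrinsics': array([[614.09009562,   0.        , 319.26267187],
       [  0.        , 614.09009562, 239.13478824],
       [  0.        ,   0.        ,   1.        ]]), 'rvec': array([ 1.16212387, -2.24802008,  1.06379506]), 'tvec': array([0.21103029, 0.31688083, 1.03162052])}
{'intrinsics': array([[439.55415458,   0.        , 313.56099304],
       [  0.        , 439.55415458, 240.35891626],
       [  0.        ,   0.        ,   1.        ]]), 'rvec': array([ 0.70123212, -2.50245289,  1.23754587]), 'tvec': array([0.37671758, 0.24930483, 0.74028707])}
{'intrinsics': array([[407.75264699,   0.        , 321.48368598],
       [  0.        , 407.75264699, 249.85362635],
       [  0.        ,   0.        ,   1.        ]]), 'hand_eye': array([[ 9.99999688e-01,  6.00595845e-04, -5.13340218e-04,
         8.80070596e-05],
       [ 6.51063659e-04, -2.58321086e-01,  9.66058897e-01,
        -1.58465077e-01],
       [ 4.47604357e-04, -9.66058930e-01, -2.58321396e-01,
         6.97487794e-02],
       [ 0.00000000e+00,  0.00000000e+00,  0.00000000e+00,
         1.00000000e+00]])}
```

View pics/scene0.png

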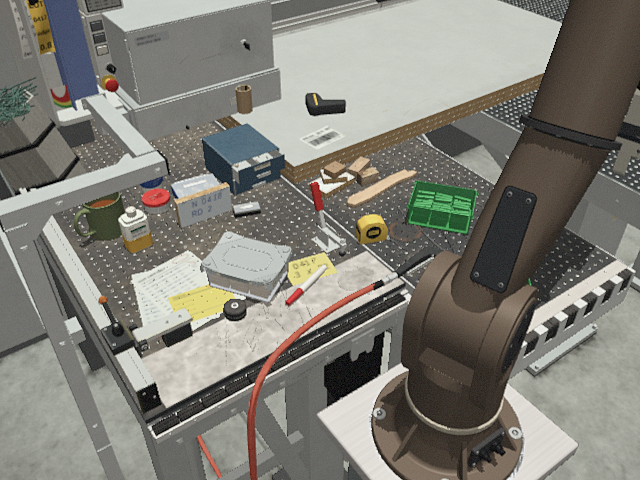

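View pics/side0.png

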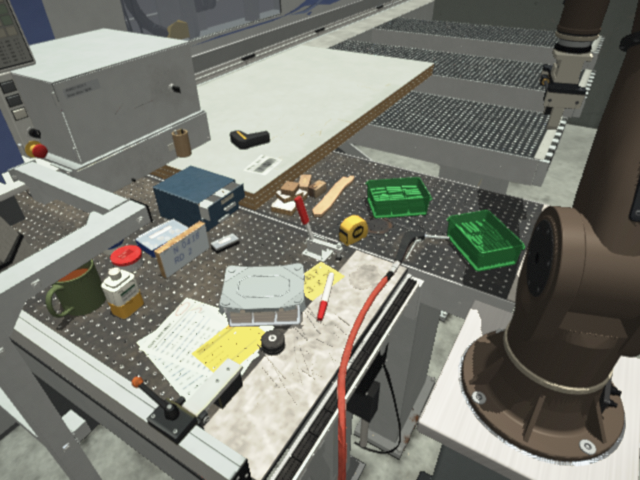

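The scene view shows the tub with its grey lid near (248,262). The side view shows it near (262,290). I'll zoom in on both.

```bash
python3 - <<'E'
import cv2
a=cv2.imread("pics/scene0.png")[220:310,190:310];cv2.imwrite("pics/c1.png",cv2.resize(a,(800,600),interpolation=cv2.INTER_CUBIC))
a=cv2.imread("pics/side0.png")[250:340,205:325];cv2.imwrite("pics/c2.png",cv2.resize(a,(800,600),interpolation=cv2.INTER_CUBIC))
E
```

```text
(no output)
```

View pics/c1.png

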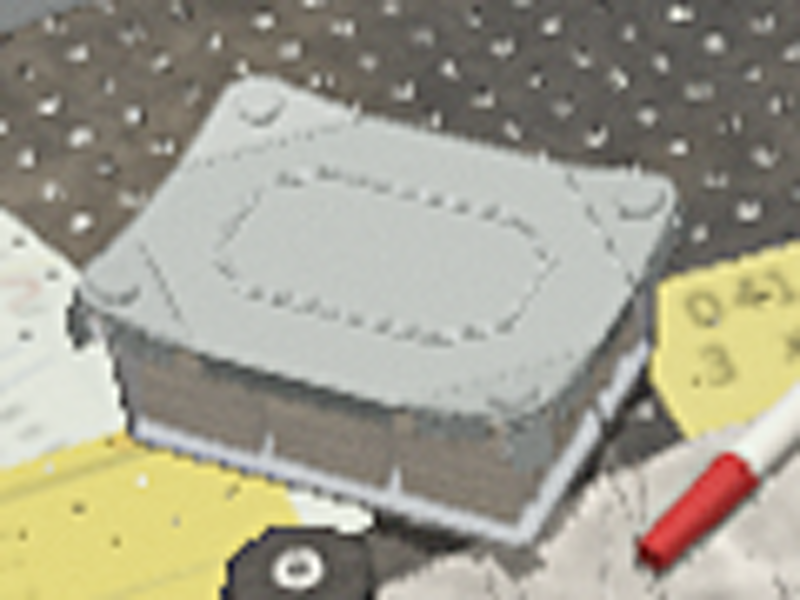

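View pics/c2.png

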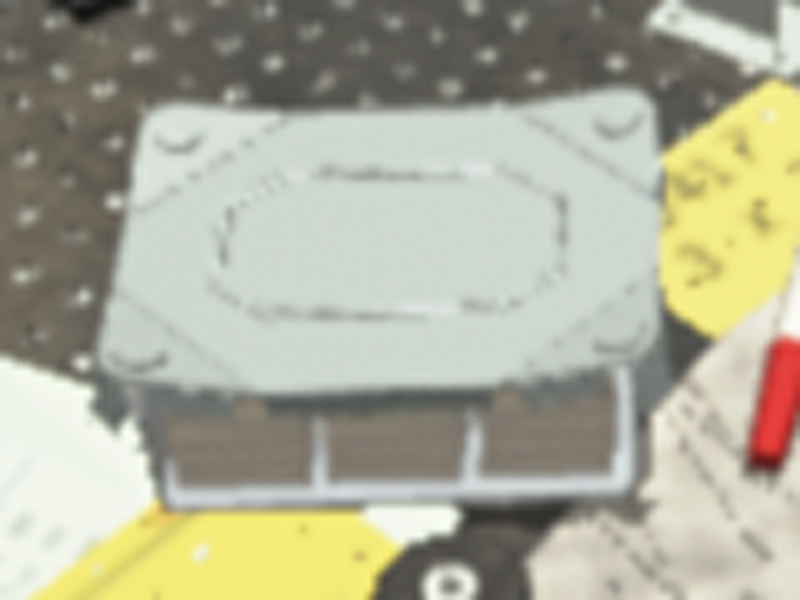

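```bash
cat > h.py <<'E'
import numpy as np,cv2
from rig import *
from scipy.spatial.transform import Rotation as Ro
def cam(n,s=None):
    m=camera_model(n);K=m["intrinsics"]
    if n=="wrist":
        H=np.array(m["hand_eye"]);R=Ro.from_euler("xyz",s["orientation"],degrees=True).as_matrix()
        return K,R@H[:3,:3],R@H[:3,3]+s["position"]
    R=cv2.Rodrigues(m["rvec"])[0];return K,R.T,-R.T@m["tvec"]
def ray(c,uv,z):
    K,R,o=c;d=R@np.linalg.solve(K,[uv[0],uv[1],1]);return o+d*(z-o[2])/d[2]
def proj(c,p):
    K,R,o=c;q=K@(R.T@(np.array(p)-o));return q[:2]/q[2]
E
python3 - <<'E'
from h import *
P={}
for n,off,L in(("scene",(190,220),[(261,103),(640,196),(116,287),(515,400)]),("side",(205,250),[(178,132),(618,120),(138,352),(617,335)])):
    c=cam(n);print(n,c[2]);p=np.array([ray(c,np.array(u)*.15+off,.067) for u in L])*1000
    print(p.round(1)[:,:2],p.mean(0).round(1))
    print([np.linalg.norm(p[i]-p[j]).round(1) for i,j in((0,1),(2,3),(0,2),(1,3))])
E
```

```text
scene [-0.36584649  0.51672095  0.89907949]
[[586.   81.4]
 [476.1   6.8]
 [532.7 161.1]
 [418.9  87.9]] [503.4  84.3  67. ]
[np.float64(132.9), np.float64(135.3), np.float64(95.9), np.float64(99.3)]
side [0.07590385 0.56627336 0.65243166]
[[587.5  83. ]
 [474.3   9.7]
 [535.3 161.6]
 [423.3  87.2]] [505.1  85.4  67. ]
[np.float64(134.9), np.float64(134.5), np.float64(94.3), np.float64(92.8)]
```

```bash
python3 - <<'E'
from h import *
def tri(a,b):
    A=[];B=[]
    for n,uv in(("scene",a),("side",b)):
        K,R,o=cam(n);d=R@np.linalg.solve(K,[*uv,1]);d/=np.linalg.norm(d);M=np.eye(3)-np.outer(d,d);A.append(M);B.append(M@o)
    p=np.linalg.lstsq(np.vstack(A),np.hstack(B),rcond=None)[0]
    return (p*1000).round(), [np.linalg.norm(A[i]@p-B[i]).round(4) for i in(0,1)]
for k,v in dict(redtop=((315,183),(299,198)),gantry=((163,163),(152,188)),bottle=((129,209),(118,268)),lever=((103,298),(137,381)),redhat=((110,84),(38,150)),p0=((229.15,235.45),(231.7,269.8)),p1=((286,249.4),(297.7,268))).items(): print(k,*tri(*v))
E
```

```text
redtop [ 556. -124.  139.] [np.float64(0.0004), np.float64(0.0004)]
gantry [616. 188. 290.] [np.float64(0.0142), np.float64(0.0142)]
bottle [705. 245. 138.] [np.float64(0.0017), np.float64(0.0017)]
lever [505. 380. 114.] [np.float64(0.0009), np.float64(0.0009)]
redhat [1118.  112.  221.] [np.float64(0.0004), np.float64(0.0004)]
p0 [592.  79.  62.] [np.float64(0.0), np.float64(0.0)]
p1 [477.   7.  65.] [np.float64(0.0011), np.float64(0.0011)]
```

Request:
send_rows(deltas=[[20, 0, 20, 0], [20, 10, 20, 0], [30, 20, 20, 0], [30, 20, 20, 0], [30, 30, 0, 0]], hand=0, grip_force=20)

```text
time: 0.52
position: [0.2709, -0.5312, 0.3103]
orientation: [-89.9, -0.3, -77.2]
contact_force: [1.0, -0.3, -0.8]
gripper_width: 0.0632
```

```bash
python3 - <<'E'
import cv2,numpy as np
a=cv2.imread("pics/scene0.png")[80:420,0:260];b=cv2.imread("pics/side0.png")[140:480,0:260]
cv2.imwrite("pics/g.png",cv2.resize(np.hstack([a,b]),(800,523),interpolation=cv2.INTER_CUBIC))
E
```

```text
(no output)
```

View pics/g.png

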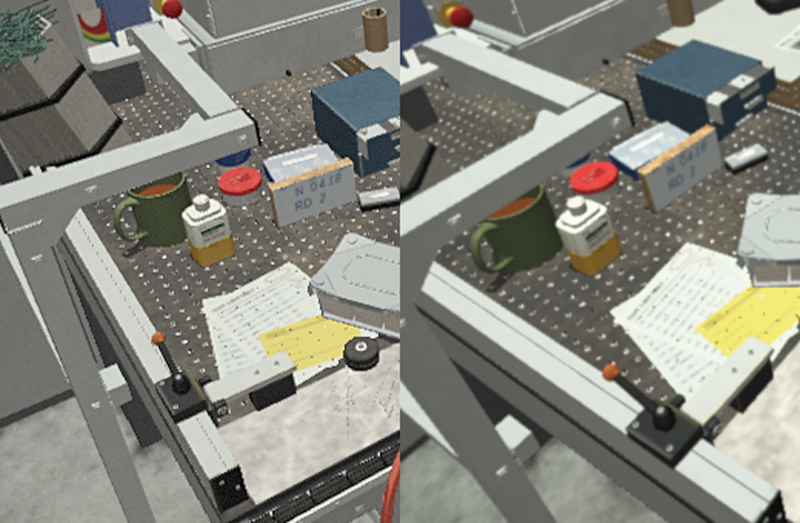

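```bash
cat >> h.py <<'E'
def tri(a,b):
    A=[];B=[]
    for n,uv in(("scene",a),("side",b)):
        K,R,o=cam(n);d=R@np.linalg.solve(K,[*uv,1]);d/=np.linalg.norm(d);M=np.eye(3)-np.outer(d,d);A.append(M);B.append(M@o)
    p=np.linalg.lstsq(np.vstack(A),np.hstack(B),rcond=None)[0]
    return (p*1000).round(), [np.linalg.norm(A[i]@p-B[i]).round(4) for i in(0,1)]
E
python3 - <<'E'
from h import *
f=lambda x,y,oy,ox=0:((x-ox)/1.538,y/1.538+oy)
print(tri(f(248,112,80),f(622,95,140,400)),tri(f(258,140,80),f(632,128,140,400)),tri(f(130,25,80),f(450,20,140,400)))
E
```

```text
(array([707., 154., 235.]), [np.float64(0.0033), np.float64(0.0033)]) (array([725., 142., 175.]), [np.float64(0.0045), np.float64(0.0045)]) (array([843., 243., 335.]), [np.float64(0.0011), np.float64(0.0011)])
```

```bash
python3 - <<'E'
from h import *
f=lambda x,y,oy,ox=0:((x-ox)/1.538,y/1.538+oy)
for z in(.235,.3):
  print(z,ray(cam("scene"),f(5,205,80),z)*1e3,ray(cam("scene"),f(130,160,80),z)*1e3,ray(cam("side"),f(405,205,140,400),z)*1e3,ray(cam("side"),f(248,112,80),z))
E
```

```text
0.235 [685.11830252 470.21795409 235.        ] [692.52521913 319.43735453 235.        ] [725.82728771 399.02903991 235.        ] [8.28673335e-01 1.61299170e-06 2.35000000e-01]
0.3 [582.25002778 474.7696603  300.        ] [588.93195651 338.74744295 300.        ] [624.62503839 425.07134016 300.        ] [0.7114565  0.08817811 0.3       ]
```

Request:
send_rows(deltas=[[25, 30, 0, 0], [25, 30, 0, 0], [25, 30, 0, 0], [20, 35, 0, 0], [20, 35, 0, 0]])

```text
time: 0.93
position: [0.3851, -0.3678, 0.3064]
orientation: [-90.0, 0.0, -77.1]
contact_force: [0.9, -0.2, 0.1]
gripper_width: 0.0298
```

Request:
send_rows(deltas=[[20, 35, 0, 0], [15, 35, 0, 0], [10, 38, 0, 0], [10, 38, 0, 0], [5, 38, 0, 0]])

```text
time: 1.35
position: [0.4449, -0.1835, 0.3065]
orientation: [-90.0, 0.0, -77.0]
contact_force: [1.2, 0.4, -0.3]
gripper_width: 0.0008
```

Request:
send_rows(deltas=[[5, 38, 0, 0], [5, 38, 0, 0], [5, 38, 0, 0], [0, 38, 0, 0], [0, 38, 0, 0]])

```text
time: 1.77
position: [0.4589, 0.0061, 0.3066]
orientation: [-90.0, -0.0, -77.1]
contact_force: [1.2, -0.6, -0.2]
gripper_width: 0.0003
```

Request:
send_rows(deltas=[[5, 30, 0, 0], [0, 30, 0, 0], [0, 0, 0, 0], [0, 0, 0, 0]])

```text
time: 2.1
position: [0.4639, 0.066, 0.3065]
orientation: [-90.0, 0.0, -76.8]
contact_force: [0.8, -0.8, -0.2]
gripper_width: 0.0
```

```bash
python3 - <<'E'
from h import *
s=get_state();cv2.imwrite("pics/w1.png",grab_frame("wrist")[:,:,::-1])
np.save("w1.npy",np.r_[s["position"],s["orientation"]]);print(s["position"],s["orientation"],s["qpos"].round(1))
E
```

```text
[0.46394836 0.06600416 0.30649077] [-9.00328247e+01  1.93654720e-02 -7.68392793e+01] [  8.3   8.7 -26.1 102.    4.   70.2 -95.7]
```

View pics/w1.png

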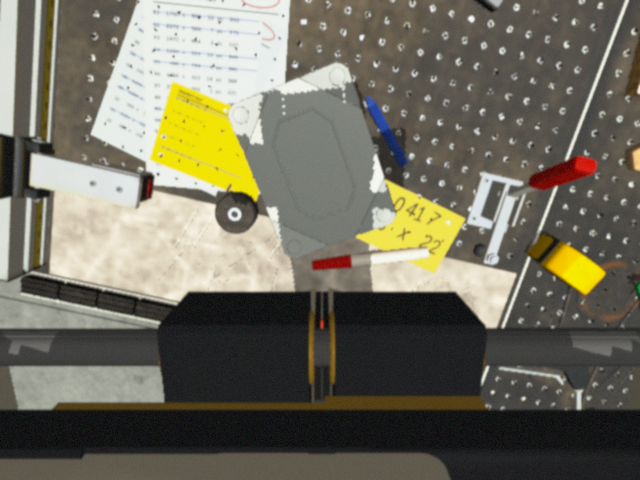

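```bash
python3 - <<'E'
from h import *
im=cv2.imread("pics/w1.png")
t=[]
for u in((338,75),(240,115),(385,217),(294,246)):
    c=im[u[1]-20:u[1]+20,u[0]-20:u[0]+20];c=cv2.resize(c,(400,300) if 0 else (300,300),interpolation=cv2.INTER_CUBIC)
    g=c.astype(float);lo,hi=np.percentile(g,2),np.percentile(g,98);t.append(np.clip((g-lo)/(hi-lo)*255,0,255).astype(np.uint8))
cv2.imwrite("pics/z1.png",np.vstack([np.hstack(t[:2]),np.hstack(t[2:])]))
E
```

```text
(no output)
```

View pics/z1.png

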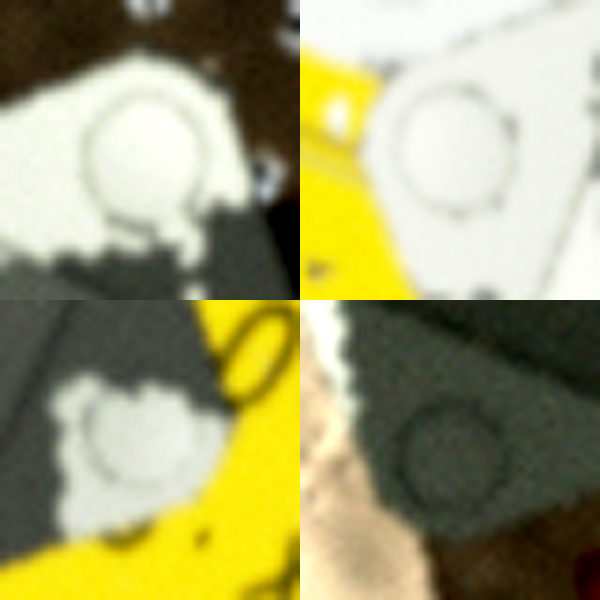

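```bash
python3 - <<'E'
from h import *
w=np.load("w1.npy");c=cam("wrist",dict(position=w[:3],orientation=w[3:]))
p=np.array([ray(c,u,.067) for u in((337.1,76.3),(383.5,214.4),(240.9,114.7),(294.5,246.9))])*1000
print(p.round(1),p.mean(0)); print([np.linalg.norm(p[i]-p[j]).round(1) for i,j in((0,1),(2,3),(0,2),(1,3))])
E
```

```text
[[589.9  81.2  67. ]
 [477.3   6.5  67. ]
 [537.4 160.3  67. ]
 [424.9  85.   67. ]] [507.38166208  83.23894841  67.        ]
[np.float64(135.2), np.float64(135.4), np.float64(94.9), np.float64(94.4)]
```

Request:
send_rows(deltas=[[24, 32, -10, 0], [24, 32, -10, 0], [24, 31, -10, 0], [0, 0, -40, 0], [0, 0, -40, 0]])

```text
time: 2.57
position: [0.5386, 0.1605, 0.1964]
orientation: [-89.8, 0.1, -77.0]
contact_force: [0.8, -0.5, -1.1]
gripper_width: 0.0005
```

Request:
send_rows(deltas=[[0, 0, -40, 0], [0, 0, -40, 0], [0, 0, -20, 0], [0, 0, -10, 0], [0, 0, 0, 0]])

```text
time: 2.98
position: [0.5354, 0.1572, 0.0846]
orientation: [-90.2, -0.1, -77.2]
contact_force: [0.3, -0.5, -0.2]
gripper_width: 0.0006
```

```bash
python3 - <<'E'
from h import *
s=get_state();print(s["position"]*1e3,s["contact_force"])
w=grab_frame("wrist");a=grab_frame("side")[:,:,::-1]
cv2.imwrite("pics/s2.png",np.hstack([cv2.resize(a[200:380,140:380],(800,600),interpolation=cv2.INTER_CUBIC)]))
E
```

```text
[535.38251727 157.21096395  84.55987119] [ 0.27458826 -0.54531071 -0.18817834]
```

View pics/s2.png

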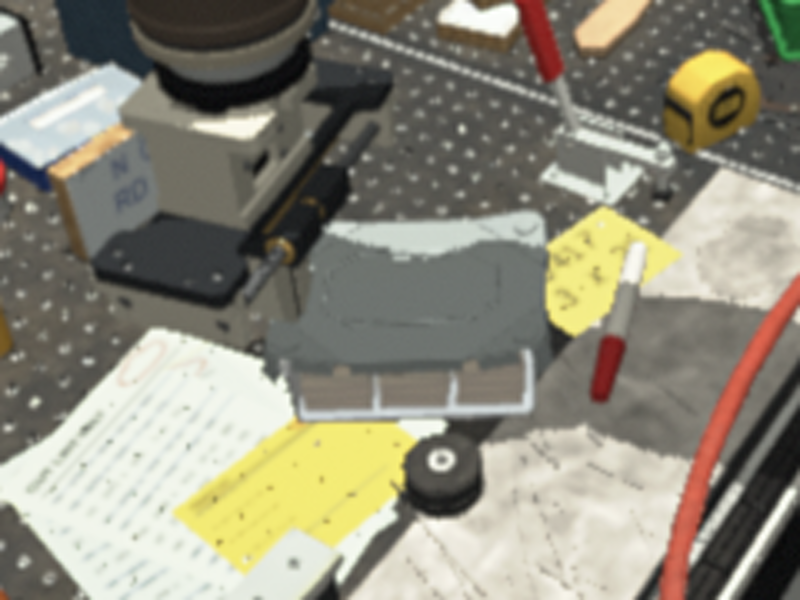

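The hand is over pad a, which sits near crop pixel (285,310), and nothing else is in the way. I'll press slowly.

Request:
send_rows(deltas=[[0, 3, -7, 0], [0, 0, -5, 0], [0, 0, -3, 0], [0, 0, -2, 0], [0, 0, 0, 0]])

```text
time: 3.5
position: [0.5362, 0.1622, 0.0696]
orientation: [-90.0, -0.0, -77.1]
contact_force: [-0.3, 0.2, -0.7]
gripper_width: 0.0002
```

Request:
send_rows(deltas=[[0, 0, -1.5, 0], [0, 0, -1.5, 0], [0, 0, -1, 0], [0, 0, 0, 0]])

```text
time: 3.83
position: [0.5367, 0.1631, 0.0661]
orientation: [-89.9, 0.0, -77.0]
contact_force: [0.3, 1.5, 2.7]
gripper_width: 0.0001
```

Request:
send_rows(deltas=[[0, 0, -1, 0], [0, 0, -1, 0], [0, 0, 0, 0]])

```text
time: 4.08
position: [0.5368, 0.1632, 0.0641]
orientation: [-89.9, 0.0, -77.0]
contact_force: [-0.6, 1.7, 3.2]
gripper_width: 0.0005
```

Request:
send_rows(deltas=[[0, 0, -1, 0], [0, 0, 0, 0], [0, 0, 0, 0]])

```text
time: 4.33
position: [0.5369, 0.1633, 0.0634]
orientation: [-89.9, 0.1, -77.0]
contact_force: [-0.9, 3.6, 7.9]
gripper_width: 0.0003
```

Request:
send_rows(deltas=[[0, 0, -1, 0], [0, 0, 0, 0], [0, 0, 0, 0]])

```text
time: 4.58
position: [0.537, 0.1634, 0.0631]
orientation: [-89.9, 0.0, -77.0]
contact_force: [-2.6, 2.8, 15.4]
gripper_width: 0.0005
```

Request:
send_rows(deltas=[[0, 0, -1, 0], [0, 0, 0, 0], [0, 0, 0, 0]])

```text
time: 4.83
position: [0.5371, 0.1635, 0.0628]
orientation: [-89.9, 0.0, -77.0]
contact_force: [-5.0, 1.8, 23.8]
gripper_width: 0.0001
```

Request:
send_rows(deltas=[[0, 0, 3, 0], [0, 0, 5, 0], [0, 0, 15, 0], [0, 0, 35, 0]])

```text
time: 5.17
position: [0.5335, 0.1601, 0.1155]
orientation: [-90.5, -0.1, -77.1]
contact_force: [0.4, -1.0, 0.1]
gripper_width: 0.0004
```

Request:
send_rows(deltas=[[-28, -18, 20, 0], [-28, -18, 0, 0], [-28, -19, 0, 0], [-28, -19, 0, 0], [0, 0, 0, 0]])

```text
time: 5.58
position: [0.4179, 0.0833, 0.1376]
orientation: [-90.4, -0.2, -77.2]
contact_force: [-1.3, -0.4, 0.1]
gripper_width: 0.0005
```

```bash
python3 - <<'E'
from h import *
s=get_state();print(s["position"]*1e3,s["contact_force"])
w=grab_frame("wrist")[:,:,::-1];cv2.imwrite("pics/w3.png",w)
a=grab_frame("side")[:,:,::-1]
cv2.imwrite("pics/s3.png",cv2.resize(a[240:345,190:330],(800,600),interpolation=cv2.INTER_CUBIC))
E
```

```text
[417.90806719  83.30817335 137.6360868 ] [-1.32567213 -0.4404818   0.10686001]
```

View pics/s3.png

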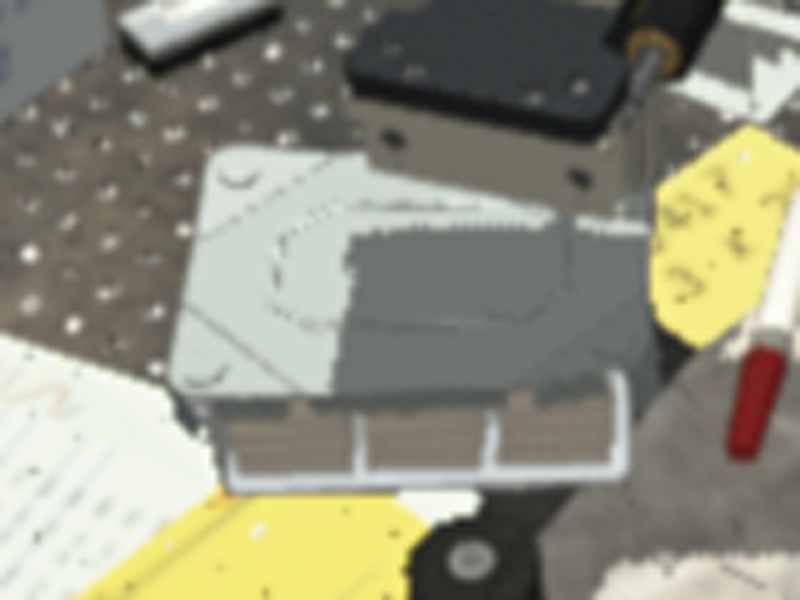

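View pics/w3.png

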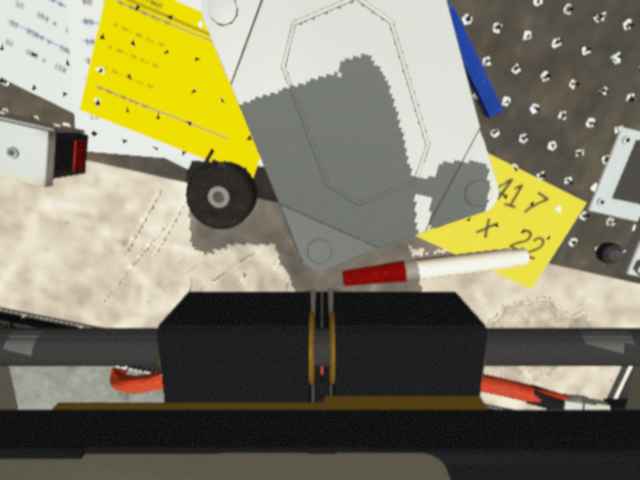

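```bash
python3 - <<'E'
from h import *
s=get_state();c=cam("wrist",s)
for n,u,zz in(("a",(222,10),(.063,.067)),("b",(319,251),(.067,)),("c",(476,193),(.067,))):
  for z in zz: print(n,z,(ray(c,u,z)*1e3).round(1))
# side pad a: crop (205,372)
sp=(190+205*.175,240+372*.175); 
for z in(.063,.067): print(z,(ray(cam("side"),sp,z)*1e3).round(1))
K,R,o=c
cs=cam("side");d1=R@np.linalg.solve(K,[222,10,1]);d2=cs[1]@np.linalg.solve(cs[0],[*sp,1])
x=np.linalg.lstsq(np.c_[d1,-d2],cs[2]-o,rcond=None)[0];print((o+d1*x[0])*1e3,(cs[2]+d2*x[1])*1e3)
a=grab_frame("scene")[:,:,::-1];cv2.imwrite("pics/sc3.png",cv2.resize(a[220:310,190:310],(800,600),interpolation=cv2.INTER_CUBIC))
E
```

```text
a 0.063 [543.4 166.5  63. ]
a 0.067 [542.5 165.4  67. ]
b 0.067 [430.4  89.8  67. ]
c 0.067 [483.1  11.   67. ]
0.063 [534.2 163.3  63. ]
0.067 [531.1 166.   67. ]
[543.17269346 166.25004405  63.85023715] [535.73192759 161.92413751  61.02259013]
```

View pics/sc3.png

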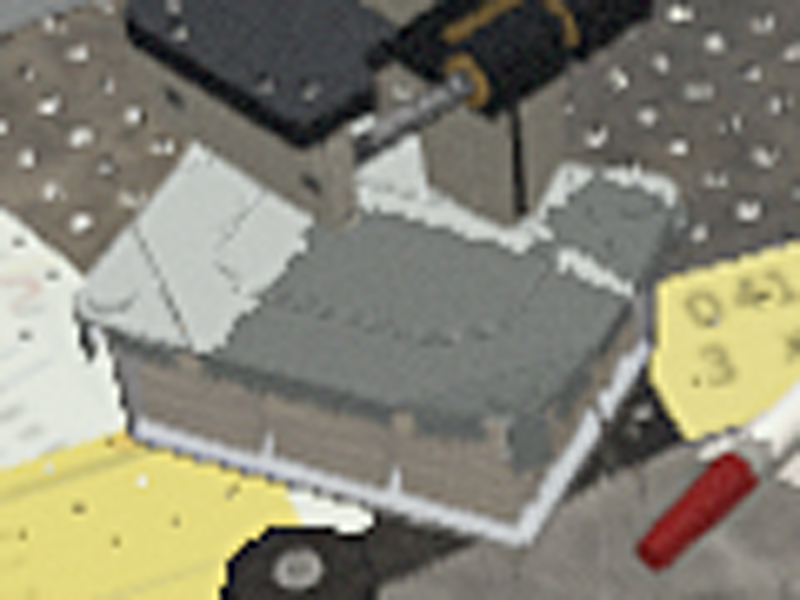

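Pad a now sits lower in the image, and its edge is straight: it is shut. The tub hasn't moved. Next is pad b at about (424,86).

Request:
send_rows(deltas=[[0, 0, -25, 0], [0, 0, -25, 0], [0, 0, -10, 0], [0, 0, 0, 0], [0, 0, 0, 0]])

```text
time: 6.15
position: [0.4246, 0.0889, 0.0786]
orientation: [-90.1, 0.0, -77.0]
contact_force: [-0.1, -0.1, 0.7]
gripper_width: 0.0004
```

Request:
send_rows(deltas=[[0, -2, -5, 0], [0, 0, -4, 0], [0, 0, -2, 0], [0, 0, -2, 0], [0, 0, 0, 0]])

```text
time: 6.57
position: [0.4242, 0.0864, 0.0658]
orientation: [-90.0, -0.0, -77.1]
contact_force: [-0.9, 0.4, 2.5]
gripper_width: 0.0002
```

Request:
send_rows(deltas=[[0, 0, -1, 0], [0, 0, -1, 0], [0, 0, 0, 0]])

```text
time: 6.82
position: [0.4239, 0.0864, 0.0638]
orientation: [-90.0, 0.0, -77.1]
contact_force: [-2.5, 0.9, 4.4]
gripper_width: 0.0006
```

Request:
send_rows(deltas=[[0, 0, -1, 0], [0, 0, -1, 0], [0, 0, 0, 0]])

```text
time: 7.07
position: [0.424, 0.0864, 0.0628]
orientation: [-90.0, -0.0, -77.0]
contact_force: [-10.4, -1.0, 27.6]
gripper_width: 0.0005
```

Request:
send_rows(deltas=[[0, 0, -1, 0], [0, 0, 0, 0], [0, 0, 0, 0]])

```text
time: 7.32
position: [0.424, 0.0865, 0.0625]
orientation: [-90.0, -0.1, -77.0]
contact_force: [-12.5, -0.8, 40.5]
gripper_width: 0.0005
```

Request:
send_rows(deltas=[[0, 0, 4, 0], [0, 0, 6, 0], [0, 0, 15, 0], [18, -26, 0, 0], [18, -26, 0, 0]])

```text
time: 7.73
position: [0.4614, 0.0349, 0.0869]
orientation: [-89.9, -0.0, -76.8]
contact_force: [0.4, 0.8, -0.8]
gripper_width: 0.0005
```

Request:
send_rows(deltas=[[17, -26, 0, 0], [0, 0, 0, 0], [0, 0, -5, 0], [0, 0, -3, 0], [0, 0, 0, 0]])

```text
time: 8.15
position: [0.4763, 0.0092, 0.0769]
orientation: [-90.1, 0.0, -77.0]
contact_force: [0.9, 1.3, 0.5]
gripper_width: 0.0003
```

Request:
send_rows(deltas=[[1, -1, -5, 0], [0, 0, -3, 0], [0, 0, -2, 0], [0, 0, -1, 0], [0, 0, 0, 0]])

```text
time: 8.57
position: [0.4781, 0.0074, 0.0667]
orientation: [-90.0, -0.0, -77.0]
contact_force: [-1.0, -1.4, 3.8]
gripper_width: 0.0006
```

Request:
send_rows(deltas=[[0, 0, -1, 0], [0, 0, -1, 0], [0, 0, 0, 0]])

```text
time: 8.82
position: [0.4781, 0.0069, 0.0647]
orientation: [-90.0, -0.0, -77.1]
contact_force: [-1.6, -1.4, 1.5]
gripper_width: 0.0004
```

Request:
send_rows(deltas=[[0, 0, -1, 0], [0, 0, -0.5, 0], [0, 0, 0, 0]])

```text
time: 9.07
position: [0.4782, 0.0068, 0.0633]
orientation: [-90.0, -0.0, -77.1]
contact_force: [-1.6, -3.5, 6.1]
gripper_width: 0.0005
```

Request:
send_rows(deltas=[[0, 0, -1, 0], [0, 0, -1, 0], [0, 0, 0, 0]])

```text
time: 9.32
position: [0.4783, 0.0067, 0.0627]
orientation: [-90.0, -0.1, -77.1]
contact_force: [-8.7, -3.7, 31.2]
gripper_width: 0.0007
```

Request:
send_rows(deltas=[[0, 0, 4, 0], [0, 0, 6, 0], [0, 0, 15, 0], [37, 24, 0, 0], [37, 24, 0, 0]])

```text
time: 9.73
position: [0.5485, 0.0516, 0.0872]
orientation: [-90.0, -0.1, -77.2]
contact_force: [1.5, 1.5, 0.4]
gripper_width: 0.0002
```

Request:
send_rows(deltas=[[37, 25, 0, 0], [0, 0, 0, 0], [0, 0, -5, 0], [0, 0, -3, 0], [0, 0, 0, 0]])

```text
time: 10.15
position: [0.5811, 0.0749, 0.077]
orientation: [-90.2, -0.0, -77.1]
contact_force: [-0.5, 0.1, -0.4]
gripper_width: 0.0006
```

Request:
send_rows(deltas=[[3, 3, 0, 0], [0, 0, 0, 0], [0, 0, 0, 0]])

```text
time: 10.4
position: [0.5858, 0.0788, 0.0785]
orientation: [-90.0, -0.0, -77.1]
contact_force: [-0.5, 0.4, 0.7]
gripper_width: 0.0004
```

Request:
send_rows(deltas=[[2, 2.5, -5, 0], [0, 0, -4, 0], [0, 0, -2, 0], [0, 0, -1, 0], [0, 0, 0, 0]])

```text
time: 10.82
position: [0.5886, 0.0816, 0.0665]
orientation: [-89.9, -0.0, -77.1]
contact_force: [1.2, -0.4, 5.2]
gripper_width: 0.0007
```

Request:
send_rows(deltas=[[0, 0, -1, 0], [0, 0, -1, 0], [0, 0, 0, 0]])

```text
time: 11.07
position: [0.589, 0.0815, 0.0648]
orientation: [-89.9, -0.0, -77.1]
contact_force: [2.7, 0.7, 3.3]
gripper_width: 0.0002
```

Request:
send_rows(deltas=[[0, 0, -1, 0], [0, 0, -1, 0], [0, 0, 0, 0]])

```text
time: 11.32
position: [0.5892, 0.0815, 0.0633]
orientation: [-89.8, -0.0, -77.1]
contact_force: [2.1, -1.7, 10.0]
gripper_width: 0.0005
```

Request:
send_rows(deltas=[[0, 0, -1, 0], [0, 0, -0.5, 0], [0, 0, 0, 0]])

```text
time: 11.57
position: [0.5894, 0.0815, 0.063]
orientation: [-89.8, -0.1, -77.1]
contact_force: [-1.8, -3.0, 22.7]
gripper_width: 0.0008
```

Request:
send_rows(deltas=[[0, 0, 4, 0], [0, 0, 6, 0], [0, 0, 20, 0], [0, 0, 35, 0], [-10, -10, 38, 0]])

```text
time: 11.98
position: [0.5767, 0.0733, 0.1631]
orientation: [-90.2, 0.1, -76.9]
contact_force: [0.3, 0.1, 1.7]
gripper_width: 0.0006
```

Request:
send_rows(deltas=[[-25, -10, 30, 0], [-30, -5, 25, 0], [-30, 0, 25, 0], [-30, 0, 25, 0], [-20, 0, 20, 0]])

```text
time: 12.4
position: [0.4395, 0.0567, 0.2898]
orientation: [-90.1, -0.0, -77.0]
contact_force: [0.5, -0.0, -0.5]
gripper_width: 0.0003
```

Request:
send_rows(deltas=[[0, 0, 0, 0], [0, 0, 0, 0], [0, 0, 0, 0]])

```text
time: 12.65
position: [0.4426, 0.0561, 0.2881]
orientation: [-90.1, -0.0, -77.1]
contact_force: [-0.6, -0.1, -0.4]
gripper_width: 0.0004
```

```bash
python3 - <<'E'
from h import *
s=get_state();print(s["position"]*1e3,s["orientation"]);np.save("w4.npy",np.r_[s["position"],s["orientation"]])
w=grab_frame("wrist")[:,:,::-1];cv2.imwrite("pics/w4.png",w)
E
```

```text
[442.62001522  56.1413749  288.07181017] [-9.00590038e+01 -9.23292351e-03 -7.70881265e+01]
```

View pics/w4.png

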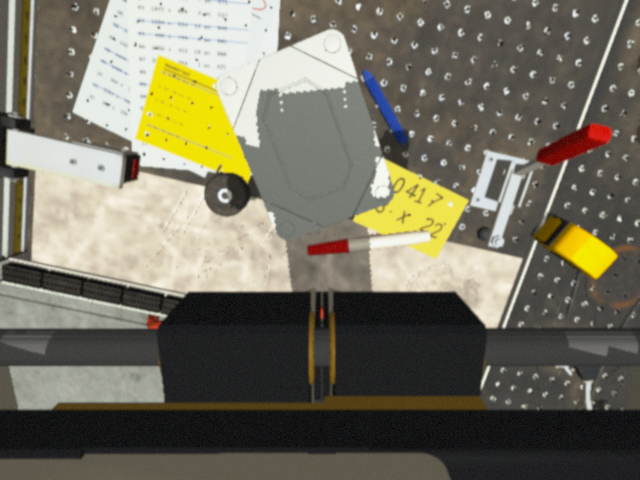

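All four pads are visible, near (333,43), (229,86), (381,190) and (286,228). I'll pull back so the fixed cameras get a clear view.

Request:
send_rows(deltas=[[0, -38, 10, 0], [0, -38, 0, 0], [0, -38, 0, 0], [0, -38, 0, 0], [0, -38, 0, 0]])

```text
time: 13.12
position: [0.4426, -0.1355, 0.2973]
orientation: [-90.1, 0.1, -77.1]
contact_force: [0.2, -0.8, -0.9]
gripper_width: 0.0003
```

Request:
send_rows(deltas=[[-5, -38, 0, 0], [-10, -38, 0, 0], [-15, -35, 0, 0], [-15, -35, 0, 0], [0, 0, 0, 0]])

```text
time: 13.53
position: [0.3937, -0.2873, 0.2967]
orientation: [-90.3, -0.0, -77.7]
contact_force: [-0.1, -0.7, -0.4]
gripper_width: 0.0009
```

```bash
python3 - <<'E'
from h import *
for n,o in(("scene",(190,220)),("side",(205,250))):
    a=grab_frame(n)[:,:,::-1];cv2.imwrite(f"pics/{n}5.png",a)
    b=cv2.imread(f"pics/{n}0.png")
    f=lambda q:cv2.resize(q[o[1]:o[1]+90,o[0]:o[0]+120],(800,600),interpolation=cv2.INTER_CUBIC)
    cv2.imwrite(f"pics/{n}5c.png",f(a))
im=cv2.imread("pics/w4.png");t=[]
for u in((333,43),(381,190),(229,86),(286,228)):
    c=cv2.resize(im[u[1]-20:u[1]+20,u[0]-20:u[0]+20],(300,300),interpolation=cv2.INTER_CUBIC).astype(float)
    lo,hi=np.percentile(c,2),np.percentile(c,98);t.append(np.clip((c-lo)/(hi-lo)*255,0,255).astype(np.uint8))
cv2.imwrite("pics/z4.png",np.vstack([np.hstack(t[:2]),np.hstack(t[2:])]))
E
```

```text
(no output)
```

View pics/scene5c.png

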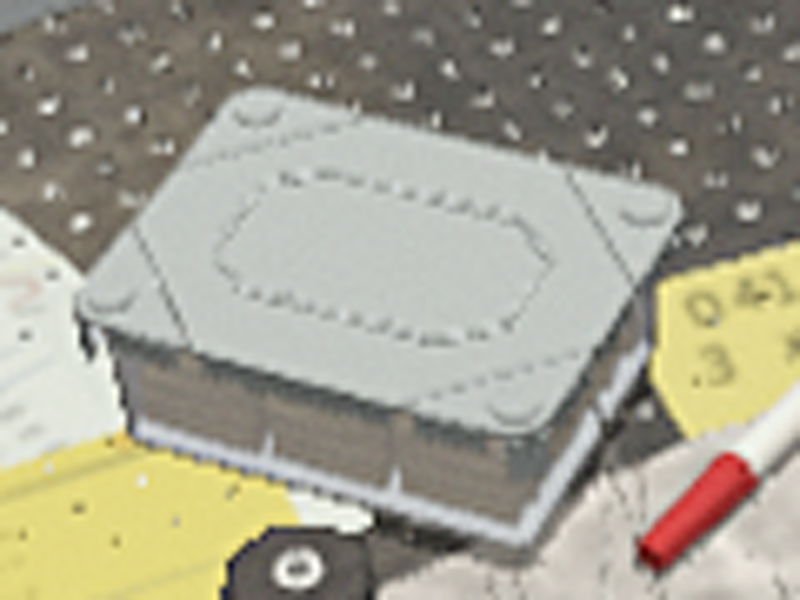

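View pics/side5c.png

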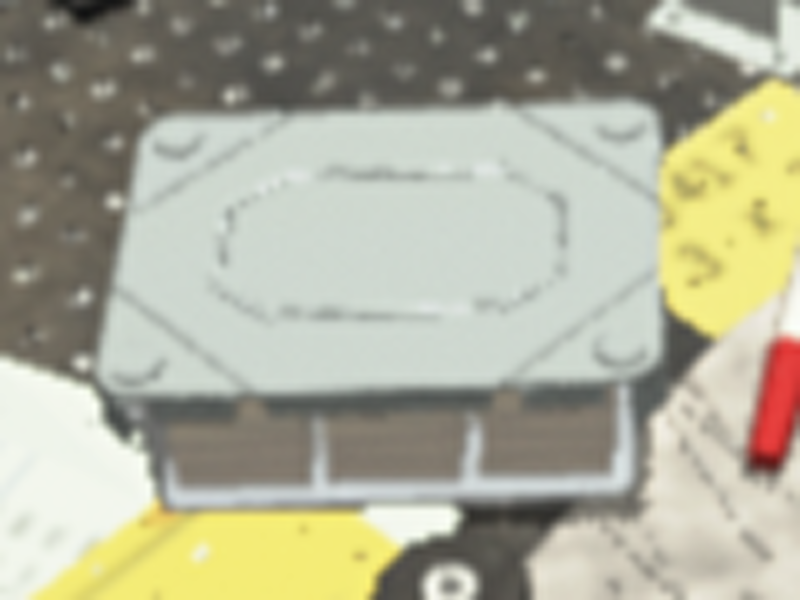

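View pics/z4.png

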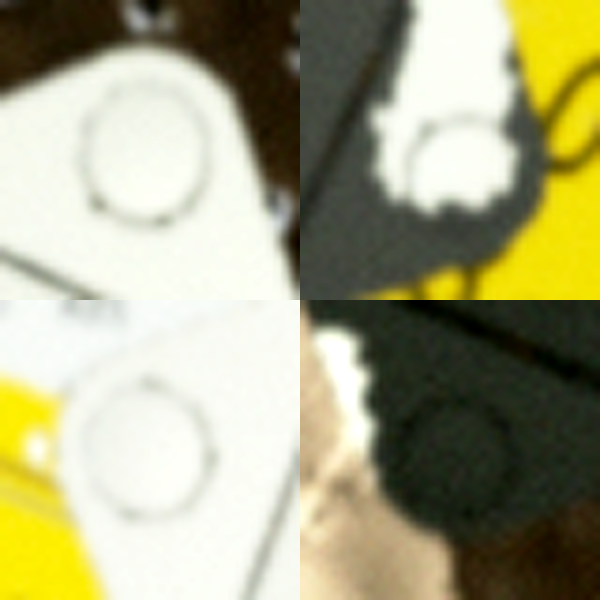

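The edges are now straight at all four corners, where they curled up before. The pads sit lower in both fixed views. The tub and the neighbouring objects are at the same pixels as before.

Request:
send_rows(deltas=[[0, 0, 0, 0], [0, 0, 0, 0], [0, 0, 0, 0]])

```text
time: 13.88
position: [0.3985, -0.2783, 0.2984]
orientation: [-90.0, 0.0, -76.9]
contact_force: [-0.8, -0.6, 0.5]
gripper_width: 0.0005
```

```bash
python3 -c "
from rig import *
s=get_state();print(s['time'],abs(s['qd']).max(),s['contact_force']);print(close_job())"
```

```text
13.8833 0.4417110623562081 [-0.79604512 -0.60647452  0.48435659]
the job is handed in; nothing more can be done
None
```

I pressed all four corners of the lid shut with the closed fingertips, in the order a, b, c, d. The hand then moved well clear, and I handed the job in at about 13.9 s of the 40 s.

- **Order:** The tub looks the same turned end for end, so I could not tell which end is +x. If it is the other end, the order was c, d, a, b.
- **Pressing:** At each corner the fingertip reached about 63 mm above the table and met the rim stop. The peak vertical forces were about 24, 41, 31 and 23 N. The 41 N at corner b was through the fingertips, not the arm or gripper body.
- **Last checks:** In the final scene and side pictures all four corners are flat with straight edges. The tub and the things around it look unmoved. I judged the corners by eye and did not measure the final pad heights.
- **A disagreement:** A wrist-camera check after corner a put the pads about 4–6 mm off, probably because the arm was still settling. I kept the first positions, on which the three cameras agreed to within about 6 mm, and used their average.

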